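Wheel the delivery caddy to its bay and file the cartons

TASK

Wheel the loaded caddy into the taped bay, front end where the arrow points, so that it stands square inside the outline with all four castors trailing straight behind, and let go of it. Then file every tall carton from the caddy upright in the row of short cartons in the steel tray, nudging the short ones aside to make room, so that all cartons end standing square on the tray floor. Topple no carton, leave the other things on the bench alone, and see that the caddy still stands properly in its bay, castors trailing, when you finish.

Things in the scene. Friction and masses are not known exactly. Their poses are not given: they have to be found in the camera images.
- caddy: Grey parts caddy, 0.9 kg, deck 130 (own x) by 238 mm (own y), deck top 48 mm above the bench, on four free swivel castors (32 mm wheels, pivots at own x +-50, y +-95 mm). Front is its own -y end. Fences 15 mm high make three standing places for cartons at own y -87, -15, +57 mm (4 mm play along y, 5 along x). Origin: centre of the deck's outline, at bench level; z up.
- caddy_handle (a point): Middle of the caddy's push handle at its rear: a level round steel bar 12 mm thick along the caddy's own x, 104 mm long, on two 12 mm posts; axis 165 mm above the bench, at own y +111 mm. It can be pinched from above: 28 mm free to the rear carton's place, whose carton tops out at 148 mm.
- bay: Parking bay: yellow tape outline flat on the bench, 170 (own x) by 278 mm (own y) inside the 12 mm tape, with an arrow head pointing to its own -y: the caddy's front faces that way when parked. Origin: centre of the outline on the bench; axes like those of the parked caddy.
- tray: Fixed steel stock tray for a row of cartons. Floor 8 mm above the bench; inside 285 mm long along own y, between 6 mm end walls 55 mm high (inner faces at own y +-142.5 mm); along own x the floor runs from -66 mm (open front) to a back lip 30 mm high, inner face at +60 mm. Origin: centre of its underside on the bench; z up.
- castor_fl (a joint): Castor front, own +x side of the caddy: swivel angle about the vertical, 0 = wheel trailing straight behind (towards the handle), positive counter-clockwise seen from above, turns without stops so the value may pass pi (read it modulo 2 pi). Starts at any angle. Trail (pivot to wheel centre) 14 mm.
- castor_fl_hub (a point): Wheel centre of that castor (front, own +x side), 16 mm above the bench; with the castor trailing straight it lies 14 mm behind (own +y of the caddy) its pivot.
- castor_fr (a joint): Castor front, own -x side of the caddy: swivel angle about the vertical, 0 = wheel trailing straight behind (towards the handle), positive counter-clockwise seen from above, turns without stops so the value may pass pi (read it modulo 2 pi). Starts at any angle. Trail (pivot to wheel centre) 14 mm.
- castor_fr_hub (a point): Wheel centre of that castor (front, own -x side), 16 mm above the bench; with the castor trailing straight it lies 14 mm behind (own +y of the caddy) its pivot.
- castor_rl (a joint): Castor rear, own +x side of the caddy: swivel angle about the vertical, 0 = wheel trailing straight behind (towards the handle), positive counter-clockwise seen from above, turns without stops so the value may pass pi (read it modulo 2 pi). Starts at any angle. Trail (pivot to wheel centre) 14 mm.
- castor_rl_hub (a point): Wheel centre of that castor (rear, own +x side), 16 mm above the bench; with the castor trailing straight it lies 14 mm behind (own +y of the caddy) its pivot.
- castor_rr (a joint): Castor rear, own -x side of the caddy: swivel angle about the vertical, 0 = wheel trailing straight behind (towards the handle), positive counter-clockwise seen from above, turns without stops so the value may pass pi (read it modulo 2 pi). Starts at any angle. Trail (pivot to wheel centre) 14 mm.
- castor_rr_hub (a point): Wheel centre of that castor (rear, own -x side), 16 mm above the bench; with the castor trailing straight it lies 14 mm behind (own +y of the caddy) its pivot.
- tall0: Tall plain cardboard carton, 100 mm (own x) by 40 mm (own y) by 100 mm high, about 0.16 kg, standing on the caddy at the start; two or three of these are present (None if absent). Stiff, can be gripped across its 40 mm at the top. Origin: centre of its underside; z up.
- tall1: Tall plain cardboard carton, 100 mm (own x) by 40 mm (own y) by 100 mm high, about 0.16 kg, standing on the caddy at the start; two or three of these are present (None if absent). Stiff, can be gripped across its 40 mm at the top. Origin: centre of its underside; z up.
- tall2: Tall plain cardboard carton, 100 mm (own x) by 40 mm (own y) by 100 mm high, about 0.16 kg, standing on the caddy at the start; two or three of these are present (None if absent). Stiff, can be gripped across its 40 mm at the top. Origin: centre of its underside; z up.
- short0: Short plain cardboard carton already in the tray's row, 100 mm (own x) by 45 mm (own y) by 60 mm high, about 0.14 kg, loose; slides on the tray when pushed low, tips when pushed at the top. The gaps between short cartons and end walls are 29 to 46 mm at the start. Origin: centre of its underside; z up.
- short1: Short plain cardboard carton already in the tray's row, 100 mm (own x) by 45 mm (own y) by 60 mm high, about 0.14 kg, loose; slides on the tray when pushed low, tips when pushed at the top. The gaps between short cartons and end walls are 29 to 46 mm at the start. Origin: centre of its underside; z up.
- short2: Short plain cardboard carton already in the tray's row, 100 mm (own x) by 45 mm (own y) by 60 mm high, about 0.14 kg, loose; slides on the tray when pushed low, tips when pushed at the top. The gaps between short cartons and end walls are 29 to 46 mm at the start. Origin: centre of its underside; z up.
- bin: Bystander, leave alone: blue open bin 140 by 100 by 70 mm. Origin at its underside.
- tape_roll: Bystander, leave alone: roll of packing tape, 100 mm across, 48 mm high. Origin at its underside.
- spanner: Bystander, leave alone: steel spanner lying on the bench. Origin at its underside.
- spray: Bystander, leave alone: metal spray can 60 mm across, 170 mm high. Origin at its underside.
- belt_pulley: Bystander, leave alone: dark steel belt pulley, 90 mm across, 30 mm high. Origin at its underside.
- mug: Bystander, leave alone: white mug, 80 mm across, 90 mm high. Origin at its underside.
There are look-alikes about, which are no part of the job. What is shaped like the tall0 but pink or yellow is not meant.

How it is judged (in metres and radians):
On the way:
1. the caddy, with its cartons still aboard, stands released in the bay with all castors trailing (x of caddy in the frame of bay between -0.022 and 0.022 m and y of caddy in the frame of bay between -0.022 and 0.022 m and angle between the x axis of caddy and the x axis of bay, either way round below 0.12 rad and height (world z) of caddy below 0.008 m and angle between caddy's own z axis and vertical below 0.06 rad and y of each of castor_fl_hub, castor_fr_hub in the frame of caddy above -0.0829 m and y of each of castor_rl_hub, castor_rr_hub in the frame of caddy above 0.1071 m and x of tall0 in the frame of caddy between -0.02 and 0.02 m and z of tall0 in the frame of caddy between 0.036 and 0.06 m and y of tall0 in the frame of caddy between -0.115 and 0.085 m and x of tall1 in the frame of caddy between -0.02 and 0.02 m and z of tall1 in the frame of caddy between 0.036 and 0.06 m and y of tall1 in the frame of caddy between -0.115 and 0.085 m and x of tall2 in the frame of caddy between -0.02 and 0.02 m and z of tall2 in the frame of caddy between 0.036 and 0.06 m and y of tall2 in the frame of caddy between -0.115 and 0.085 m and linear speed of caddy below 0.02 m/s and contact force between the fingers and caddy below 0.2 N), for 0.2 s.
At the end, for the whole second after the job is handed in: Caddy at rest in the bay within 22 mm and 7 degrees, every castor within 30 degrees of trailing straight; all present tall and all short cartons at rest on the tray floor between its end walls, own x from -25 to +15 mm, tilt under 0.1 rad, within 0.15 rad of the tray's direction (x of caddy in the frame of bay between -0.022 and 0.022 m and y of caddy in the frame of bay between -0.022 and 0.022 m and angle between the x axis of caddy and the x axis of bay, either way round below 0.12 rad and height (world z) of caddy below 0.008 m and angle between caddy's own z axis and vertical below 0.06 rad and y of each of castor_fl_hub, castor_fr_hub in the frame of caddy above -0.0829 m and y of each of castor_rl_hub, castor_rr_hub in the frame of caddy above 0.1071 m and linear speed of each of caddy, tall0, tall1, tall2, short0, short1, short2 below 0.02 m/s and x of tall0 in the frame of tray between -0.025 and 0.015 m and z of tall0 in the frame of tray between 0.002 and 0.014 m and y of tall0 in the frame of tray between -0.1245 and 0.1245 m and angle between each of tall0, tall1, tall2, short0, short1, short2's own z axis and vertical below 0.1 rad and angle between the x axis of each of tall0, tall1, tall2, short0, short1, short2 and the x axis of tray, either way round below 0.15 rad and x of tall1 in the frame of tray between -0.025 and 0.015 m and z of tall1 in the frame of tray between 0.002 and 0.014 m and y of tall1 in the frame of tray between -0.1245 and 0.1245 m and x of tall2 in the frame of tray between -0.025 and 0.015 m and z of tall2 in the frame of tray between 0.002 and 0.014 m and y of tall2 in the frame of tray between -0.1245 and 0.1245 m and x of short0 in the frame of tray between -0.025 and 0.015 m and z of short0 in the frame of tray between 0.002 and 0.014 m and y of short0 in the frame of tray between -0.122 and 0.122 m and x of short1 in the frame of tray between -0.025 and 0.015 m and z of short1 in the frame of tray between 0.002 and 0.014 m and y of short1 in the frame of tray between -0.122 and 0.122 m and x of short2 in the frame of tray between -0.025 and 0.015 m and z of short2 in the frame of tray between 0.002 and 0.014 m and y of short2 in the frame of tray between -0.122 and 0.122 m); the robot touches nothing.
It fails at once if a carton is toppled (angle between any of tall0, tall1, tall2, short0, short1, short2's own z axis and vertical above 0.6 rad).
It fails at once if the caddy is tipped (angle between caddy's own z axis and vertical above 0.35 rad).
It fails at once if a bystander is moved more than 40 mm (distance of any of bin, tape_roll, spanner, spray, belt_pulley, mug from where it was at the start of the episode above 0.04 m).
Of tall0, tall1, tall2 only 2 to 3 are there at a start; the rules pass over those that are not, and their reading is None.
At some moment in a run one of caddy may be knocked a few centimetres aside while the robot is not near it.
It also fails if it takes over 210 s, if anything falls off the work surface, if the arm or the gripper's body presses on something with over 40 N, if the wrist force passes 120 N, or if a joint passes its speed limit or range.

ROBOT

A 7-joint arm with a two-finger parallel gripper is mounted at the origin on the work surface. World frame = base frame: x ahead of the robot, y to its left, z up, the work surface at z = 0. Lengths are in m, angles in degrees, forces in N, time in s.
With the tool pointing down it reaches from about 0.4 to 0.925 m from the base axis. Payload 5.6 kg.
Tool frame: the origin (TCP) lies at the very end of the fingers, on their centre line; the grasp point (between the pads) lies 19 mm behind it; z points along the fingers, y is the line along which they close (so a half turn about z gives the same grasp; the last joint's range is limited). The gripper opens to 85 mm and grips with 20 to 120 N. Pads are 22 mm wide; open, the fingers measure 114 mm over their backs; the gripper's body (76 mm by 85 mm) begins 54 mm behind the grasp point. The pads swing forward as they close: fully open they stand 13 mm farther back than shut.
Start: joints at [-76.146, 26.786, -0.665, 91.828, 0.344, 61.387, -3.226], TCP at [0.183, 0.624, 0.231] pointing down, gripper open.
Joint ranges: [-144.91, 144.91], [-17.63, 115.5], [-89.93, 88.59], [15.96, 139.68], [-74.01, 254.01], [8.47, 105.57], [-167.45, 167.45]. Speed limits (degrees/s): [147.25, 147.25, 180, 180, 180, 180, 180].

INTERFACE

Orientations are given as a 3x3 rotation matrix whose columns are the frame's x, y, z axes.
In Python, from rig import ctrl, vision gives the robot as it stands.
- The arm moves only by the tool apply_moves, never from a script. Its argument "plan" is a list of rows, each a list of 2 entries, a list of its own where there are three numbers: the shift along the tool's x, y, z in m, then the turn about the tool's z in degrees. A call has 1 to 10 rows; each row is the pose to reach, as a shift and turn from the pose commanded when the call began, along the tool's axes at that moment; what a row does not reach only later rows make up. A row lasts 1/10 s, in which the tool goes at most 50 mm and 8.59 degrees, less where a joint would pass 70% of its speed; a pose out of reach is approached as far as the arm can. A call with a gripper value outside its range is refused whole. "claw" is the opening, from -1 (shut) to 1 (fully open), set as the call begins (left out, the last holds). The fingers move at their own pace and stop on an object; "force" is the grip in N (left out, the last holds). Time passes only in rows, so rows that repeat a pose let the fingers close. It gives the time, the measured TCP pose, the force and the opening at its end, in the units of the state.
- ctrl.get_state(): the state, without advancing time (a new reading comes with each control period).
- vision.capture(name): name is "scene" or "top"; returns a dict with "frame" (384x512x3 uint8, red, green, blue), "depth" (384x512 float32, m along the optical axis (not along the pixel's ray), 0 where there is no reading), "fx", "fy", "cx", "cy" (pixels), "k1" (the pictures are not rectified: a ray, as slopes to the right and down, at radius r is drawn at 1 + k1 r^2 times it, then the intrinsics apply), "rvec" (rotation vector, rad) and "tvec" (3), from world to camera coordinates, as OpenCV has them. Camera axes: x right, y down, z forward; pixel columns grow to the right and rows downward; lengths in m; the calibration is good to about 2 mm. A picture is of the moment at which its call begins.
- ctrl.hand_in(): hands the job in, once; it reports no verdict.
The state is a dict: "time": time; "joint_pos": joint angles; "qd": joint speeds; "joint_torque": joint torques, N m; "position": TCP position; "ee_rot": TCP orientation; "wrist_force": force on the tool from outside, world axes, zero at the start; "wrist_torque": the same for the moment, N m; "opening": opening from 0.0 (shut) to 1.0 (fully open).
Only numpy, scipy, OpenCV 4.12 (cv2) and the standard library are available. Lean on these libraries where they do the work, as an engineer would, in place of code of your own. Each camera call takes 0.05 s, during which the arm holds its last target. There are 200 camera calls.

## Working session

There is one attempt and no reset: what is moved stays moved. The work goes in short steps, Python scripts to look and compute and a tool call to move; the robot and the scene stay as the last step left them, time stands still between calls to the robot, and variables do not carry over. Pictures are saved under pics/ and viewed, on a budget of 14 in all, crops included, one or two more only if the job needs it, and the job is handed in when it is done.

Besides the shell and the picture viewer there is one more tool, called after "Request:" as name([rows], argument=value, ...), one row to a line, values as JSON. apply_moves: Moves the arm, as the interface text tells. Its arguments: {"type":"object","properties":{"plan":{"type":"array"},"claw":{"type":"number"},"force":{"type":"number"}},"required":["plan"]}

```bash
ls; mkdir -p pics
cat > h.py <<'E'
import numpy as np, cv2
from rig import ctrl, vision
def cap(n):
    c=vision.capture(n); c['R']=cv2.Rodrigues(np.array(c['rvec'],float))[0]; c['t']=np.array(c['tvec'],float).ravel()
    c['K']=np.array([[c['fx'],0,c['cx']],[0,c['fy'],c['cy']],[0,0,1.]]); return c
def dist(c): return np.array([c['k1'],0,0,0.])
def ray(c,u,v):
    p=cv2.undistortPoints(np.array([[[u,v]]],float),c['K'],dist(c))[0,0]; return np.array([p[0],p[1],1.])
def at_z(c,u,v,z):
    d=c['R'].T@ray(c,u,v); o=-c['R'].T@c['t']; return o+d*(z-o[2])/d[2]
def cloud(c):
    h,w=c['depth'].shape; uu,vv=np.meshgrid(np.arange(w),np.arange(h))
    p=cv2.undistortPoints(np.stack([uu,vv],-1).reshape(-1,1,2).astype(float),c['K'],dist(c)).reshape(h,w,2)
    P=np.dstack([p,np.ones((h,w))])*c['depth'][...,None]
    return (P-c['t'])@c['R']
def proj(c,P): return cv2.projectPoints(np.atleast_2d(np.array(P,float)),np.array(c['rvec'],float),c['t'],c['K'],dist(c))[0].reshape(-1,2)
def save(c,f,crop=None,s=1):
    im=c['frame'][...,::-1]
    if crop: x0,y0,x1,y1=crop; im=im[y0:y1,x0:x1]
    cv2.imwrite('pics/'+f,cv2.resize(im,None,fx=s,fy=s,interpolation=cv2.INTER_CUBIC))
E
python3 - <<'E'
from h import *
import pickle
for n in('top','scene'):
    c=cap(n); save(c,n+'0.png',s=1.5); pickle.dump(c,open(n+'0.pkl','wb')); print(n,c['fx'],c['k1'],-c['R'].T@c['t'],c['R'].T[:,2])
print(ctrl.get_state())
E
```

```text
pics
top 478.945746162339 -0.13478658724260298 [0.38172281 0.05078926 1.49111202] [ 0.09756458 -0.01665727 -0.99508979]
scene 355.84497132331126 -0.09705274976861078 [ 1.18308538 -0.47269548  0.74810877] [-0.62992684  0.49508218 -0.59840271]
{'time': 0.1, 'joint_pos': array([-76.14562614,  26.83186654,  -0.66402264,  91.87507968,
         0.34206596,  61.38591707,  -3.22576302]), 'qd': array([ 0.06092244, -0.09389736,  0.00939306, -0.00481231, -0.01189287,
       -0.06713456,  0.04133832]), 'joint_torque': array([ 1.45263948e-03, -5.33528495e+01,  2.18127295e-02, -2.51971579e+01,
        1.14416706e-02,  4.26857587e-03,  2.04113564e-05]), 'position': array([0.18255455, 0.62332391, 0.23042731]), 'ee_rot': array([[-9.59691066e-01,  2.81056814e-01, -3.54183873e-04],
       [ 2.81057021e-01,  9.59689825e-01, -1.54618952e-03],
       [-9.46604414e-05, -1.58341014e-03, -9.99998742e-01]]), 'wrist_force': array([0.55382132, 0.31108781, 0.52390905]), 'wrist_torque': array([ 0.01640748, -0.01091839,  0.00876769]), 'opening': 0.9976065088823639}
```

View pics/top0.png

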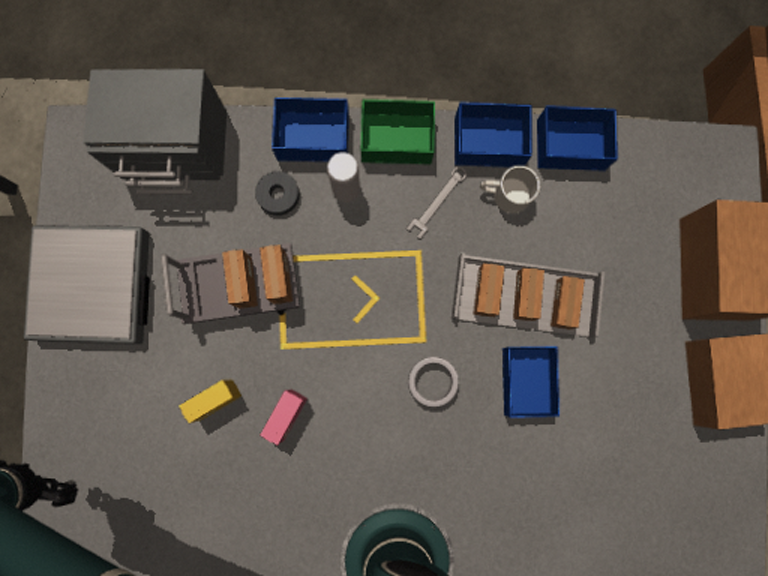

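View pics/scene0.png

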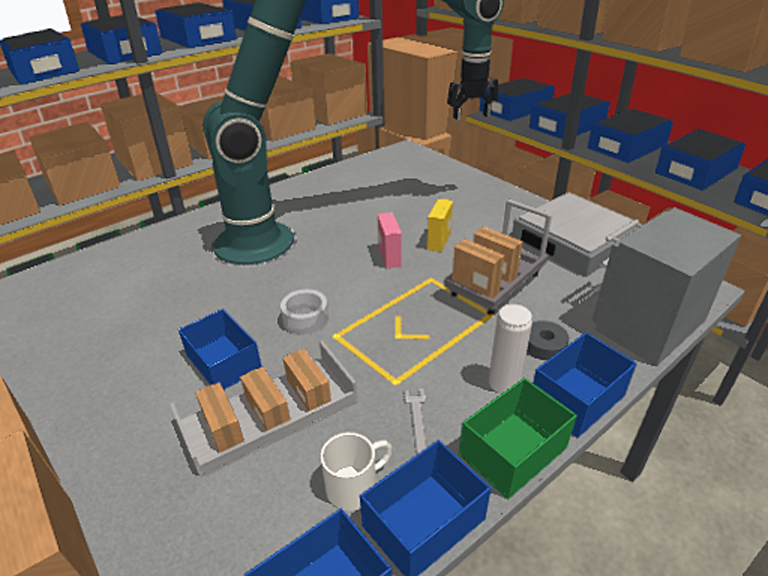

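The top view looks down with image right = -y and image up = +x. The caddy (deck about (190-300, 250-320) at 1.5x) carries two tall cartons at its front and middle places. The bay is at (283-425, 252-347) with its arrow pointing right. The tray with three shorts is at (457-603, 255-337). The pink and yellow decoys are at (285,418) and (206,400).

Run:
```python
from h import *
import pickle
c=pickle.load(open('top0.pkl','rb')); P=cloud(c); hsv=cv2.cvtColor(c['frame'],cv2.COLOR_RGB2HSV)
def rects(mask,name,mn=40):
    n,l,s,_=cv2.connectedComponentsWithStats(mask.astype(np.uint8))
    for i in range(1,n):
        if s[i,4]<mn: continue
        q=P[l==i]; r=cv2.minAreaRect((q[:,:2]*1000).astype(np.float32)); print(name,s[i,:5],'c',np.round(r[0],1),'sz',np.round(r[1],1),'a',round(r[2],1),'z',round(float(np.median(q[:,2])),4))
z=P[...,2]
def win(u0,v0,u1,v1):
    m=np.zeros(z.shape,bool); m[int(v0/1.5):int(v1/1.5),int(u0/1.5):int(u1/1.5)]=1; return m
rects(win(155,235,310,330)&(z>.138)&(z<.156),'tall')
rects(win(155,235,310,330)&(z>.158)&(z<.176),'handle',15)
rects(win(155,235,310,330)&(z>.038)&(z<.056),'deck')
rects(win(450,245,610,345)&(z>.058)&(z<.078)&(hsv[...,1]>90),'short')
rects(win(450,245,610,345)&(z>.03)&(z<.075)&(hsv[...,1]<70),'traywall',15)
y=(hsv[...,0]>20)&(hsv[...,0]<35)&(hsv[...,1]>120)&(z<.02)&win(270,240,440,360)
rects(y,'tape')
ys=np.argwhere(y)
for (u,v) in [(299,259),(423,252),(426,341),(283,347),(377,297)]: print('bay',at_z(c,u/1.5,v/1.5,0).round(4))
print('bench z',np.median(z[win(320,360,400,420)]))
```

```text
tall [173 163  19  37 512] c [568.  250.3] sz [102.   41.1] a 9.4 z 0.1473
tall [148 166  19  37 525] c [557.4 322.5] sz [102.9  42.2] a 9.8 z 0.1472
handle [108 169   9  42 161] c [536.5 447.6] sz [117.   13.9] a 9.3 z 0.1695
deck [130 173  18  38 518] c [545.6 397.3] sz [110.3  45.4] a 9.9 z 0.0476
deck [118 175  13  37 292] c [538.7 439.9] sz [110.4  31.9] a 10.2 z 0.0478
short [318 175  18  35 502] c [ 554.6 -173.4] sz [ 46.4 101.5] a 84.0 z 0.0672
short [345 178  18  35 508] c [ 547.8 -256.2] sz [ 46.9 101.9] a 85.8 z 0.0672
short [371 184  19  35 485] c [ 532.3 -337.2] sz [ 46.6 101.8] a 83.3 z 0.0671
traywall [302 168   9  44 120] c [ 563.  -111.1] sz [ 10.7 132.8] a 81.6 z 0.0523
traywall [395 181   8  44 190] c [ 532.  -399.2] sz [ 15.2 135.1] a 83.9 z 0.0496
tape [ 187  167   97   66 1009] c [533.5 106.7] sz [196.5 301.7] a 3.9 z 0.0001
tape [234 184  19  31 165] c [535.9  77.3] sz [94.8 53.3] a 5.7 z 0.0006
bay [0.6145 0.2185 0.    ]
bay [ 0.6357 -0.0416  0.    ]
bay [ 0.4487 -0.0511  0.    ]
bay [0.4293 0.2454 0.    ]
bay [0.5382 0.0529 0.    ]
bench z -0.00034044334471870595
```

Run:
```python
from h import *
import pickle
c=pickle.load(open('top0.pkl','rb')); save(c,'topcrop.png',(100,155,300,245),4)
```

```text
(no output)
```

View pics/topcrop.png

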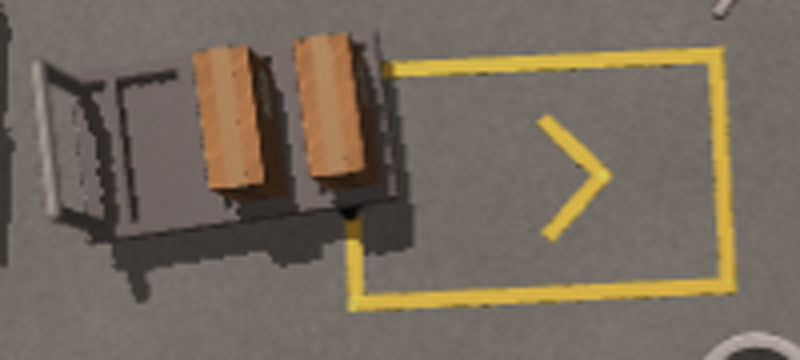

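```bash
cat >> h.py <<'E'
def goal(x,y,z,head):
    s=ctrl.get_state(); R=s['ee_rot']; d=np.array([x,y,z])-s['position']
    cur=np.degrees(np.arctan2(R[1,1],R[0,1])); t=-(((head-cur)+90)%180-90)
    print('shift',(R.T@d).round(4),'turn',round(t,1),'| pos',s['position'].round(4),'head',round(cur,1),'F',s['wrist_force'].round(1),'open',round(s['opening'],3),'t',round(s['time'],1),'j7',round(s['joint_pos'][6],1))
E
python3 -c "
from h import *
goal(.5365,.4476,.23,99.2)"
```

```text
shift [-0.3891 -0.0692  0.0006] turn -25.5 | pos [0.1826 0.6233 0.2304] head 73.7 F [0.6 0.3 0.5] open 0.998 t 0.1 j7 -3.2
```

Request:
apply_moves([
  [[-0.039,-0.007,0],-2.5],
  [[-0.078,-0.014,0],-5],
  [[-0.117,-0.021,0],-7.5],
  [[-0.156,-0.028,0],-10],
  [[-0.195,-0.035,0],-12.5],
  [[-0.234,-0.042,0],-15],
  [[-0.273,-0.049,0],-17.5],
  [[-0.311,-0.055,0],-20],
  [[-0.35,-0.062,0],-23],
  [[-0.389,-0.069,0],-25.5],
], claw=0.3, force=50)

```text
time: 1.1
position: [0.5377, 0.4472, 0.2308]
ee_rot: [[-0.987, -0.162, -0.001], [-0.162, 0.987, -0.001], [0.001, -0.0, -1.0]]
wrist_force: [-0.5, 1.6, 0.0]
opening: 0.647
```

Run:
```python
from h import *
goal(.5365,.4476,.146,99.2)
c=cap('top'); save(c,'a1.png',(90,140,240,240),4)
c=cap('scene'); P=cloud(c)
m=(P[...,2]>.158)&(P[...,2]<.178)&(abs(P[...,0]-.5365)<.09)&(abs(P[...,1]-.4476)<.05)
save(c,'a2.png',(260,90,430,230),4)
```

```text
shift [0.0011 0.0006 0.0848] turn 0.1 | pos [0.5377 0.4472 0.2308] head 99.3 F [-0.5  1.6  0. ] open 0.647 t 1.1 j7 56.7
```

View pics/a2.png

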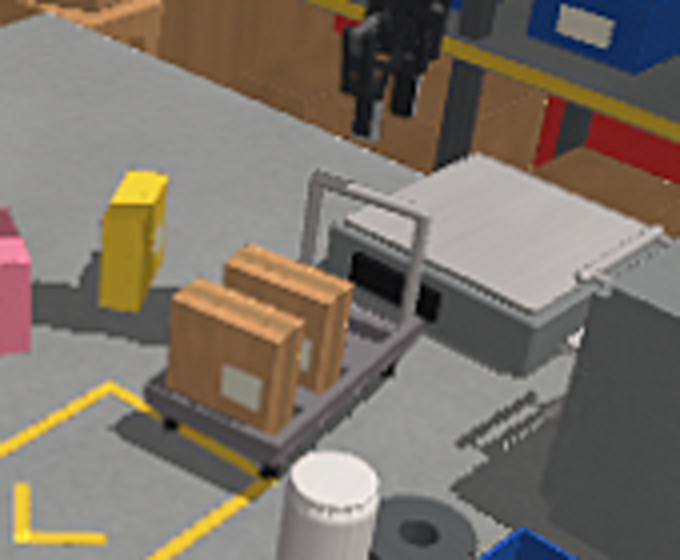

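The gripper (360-410, 60-130 in the crop) hangs over the handle bar (320-430, 180-215), and the fingers straddle it. The cartons haven't moved. I'll lower and pinch.

Request:
apply_moves([
  [[0.001,0,0.015],0],
  [[0.001,0,0.03],0],
  [[0.001,0,0.045],0],
  [[0.001,0,0.06],0],
  [[0.001,0,0.075],0],
  [[0.001,0,0.084],0],
  [[0.001,0,0.084],0],
])

```text
time: 1.9
position: [0.5347, 0.4475, 0.1451]
ee_rot: [[-0.987, -0.16, -0.002], [-0.16, 0.987, -0.002], [0.003, -0.002, -1.0]]
wrist_force: [-0.5, -0.6, 0.5]
opening: 0.646
```

Request:
apply_moves([
  [[0,0,0],0],
  [[0,0,0],0],
  [[0,0,0],0],
  [[0,0,0],0],
  [[0,0,0],0],
  [[0,0,0],0],
  [[0,0,0],0],
  [[0,0,0],0],
], claw=-1, force=50)

```text
time: 2.7
position: [0.5362, 0.4485, 0.1483]
ee_rot: [[-0.987, -0.159, 0.001], [-0.159, 0.987, 0.001], [-0.002, 0.001, -1.0]]
wrist_force: [1.0, 0.0, 5.1]
opening: 0.118
```

Run:
```python
from h import *
goal(.517,.347,.146,93.8)
goal(.5262,.2175,.146,93.8)
```

```text
shift [ 0.0351 -0.0971  0.0021] turn 5.4 | pos [0.5362 0.4485 0.1483] head 99.2 F [1.  0.  5.1] open 0.118 t 2.7 j7 56.3
shift [ 0.0467 -0.2264  0.002 ] turn 5.4 | pos [0.5362 0.4485 0.1483] head 99.2 F [1.  0.  5.1] open 0.118 t 2.7 j7 56.3
```

Request:
apply_moves([
  [[0.002,-0.004,0],0],
  [[0.004,-0.009,0],0.3],
  [[0.006,-0.014,0],0.6],
  [[0.008,-0.019,0],0.9],
  [[0.01,-0.024,0],1.2],
  [[0.012,-0.029,0],1.5],
  [[0.014,-0.034,0],1.8],
  [[0.016,-0.039,0],2.2],
  [[0.017,-0.045,0],2.5],
  [[0.018,-0.05,0],2.8],
])

```text
time: 3.7
position: [0.526, 0.3965, 0.1483]
ee_rot: [[-0.994, -0.111, 0.001], [-0.111, 0.994, 0.002], [-0.002, 0.002, -1.0]]
wrist_force: [-0.4, 1.2, 5.2]
opening: 0.119
```

Run:
```python
from h import *
goal(.518,.342,.148,93.8)
goal(.5262,.2175,.148,93.8)
```

```text
shift [ 0.0141 -0.0533  0.0002] turn 2.6 | pos [0.526  0.3965 0.1483] head 96.4 F [-0.4  1.2  5.2] open 0.119 t 3.7 j7 56.6
shift [ 1.980e-02 -1.779e-01 -1.000e-04] turn 2.6 | pos [0.526  0.3965 0.1483] head 96.4 F [-0.4  1.2  5.2] open 0.119 t 3.7 j7 56.6
```

Request:
apply_moves([
  [[0.002,-0.005,0],0.3],
  [[0.004,-0.01,0],0.6],
  [[0.006,-0.015,0],0.9],
  [[0.008,-0.021,0],1.2],
  [[0.009,-0.027,0],1.5],
  [[0.011,-0.032,0],1.8],
  [[0.012,-0.038,0],2.1],
  [[0.013,-0.043,0],2.4],
  [[0.014,-0.048,0],2.6],
  [[0.014,-0.053,0],2.6],
])

```text
time: 4.7
position: [0.5177, 0.3426, 0.1483]
ee_rot: [[-0.998, -0.066, 0.001], [-0.066, 0.998, 0.002], [-0.001, 0.002, -1.0]]
wrist_force: [-0.8, 2.2, 6.8]
opening: 0.12
```

Run:
```python
from h import *
goal(.5262,.2175,.148,93.8)
c=cap('top'); P=cloud(c); z=P[...,2]; hsv=cv2.cvtColor(c['frame'],cv2.COLOR_RGB2HSV)
m=(z>.138)&(z<.153)&(hsv[...,1]>90)&(P[...,0]>.45)&(P[...,0]<.68)&(P[...,1]>0)&(P[...,1]<.4)
n,l,s,_=cv2.connectedComponentsWithStats(m.astype(np.uint8))
for i in range(1,n):
    if s[i,4]>150: r=cv2.minAreaRect((P[l==i][:,:2]*1000).astype(np.float32)); print(np.round(r[0],1),np.round(r[1],1),round(r[2],1))
```

```text
shift [-0.0002 -0.1253  0.    ] turn 0.0 | pos [0.5177 0.3426 0.1483] head 93.8 F [-0.8  2.2  6.8] open 0.12 t 4.7 j7 57.8
[525.9 214.4] [100.9  40.8] 4.0
[529.4 144.3] [97.8 39.5] 2.3
```

Request:
apply_moves([
  [[0,-0.005,0],0],
  [[0,-0.011,0],0],
  [[0,-0.018,0],0],
  [[0,-0.025,0],0],
  [[0,-0.032,0],0],
  [[0,-0.039,0],0],
  [[0,-0.046,0],0],
  [[0,-0.053,0],0],
  [[0,-0.06,0],0],
  [[0,-0.067,0],0],
])

```text
time: 5.75
position: [0.5216, 0.2758, 0.1482]
ee_rot: [[-0.998, -0.066, -0.0], [-0.066, 0.998, 0.002], [0.0, 0.002, -1.0]]
wrist_force: [-1.7, 1.7, 8.0]
opening: 0.118
```

Request:
apply_moves([
  [[0,-0.007,0],0],
  [[0,-0.014,0],0],
  [[0,-0.021,0],0],
  [[0,-0.028,0],0],
  [[0,-0.035,0],0],
  [[0,-0.042,0],0],
  [[0,-0.049,0],0],
  [[0,-0.054,0],0],
  [[0,-0.058,0],0],
  [[0,-0.058,0],0],
])

```text
time: 6.75
position: [0.5258, 0.2165, 0.1482]
ee_rot: [[-0.998, -0.064, -0.0], [-0.064, 0.998, 0.0], [0.0, 0.0, -1.0]]
wrist_force: [-2.4, -0.3, 9.2]
opening: 0.117
```

```bash
cat > seen.py <<'E'
from h import *
def cartons(c,lo,hi,box):
    P=cloud(c); z=P[...,2]; hsv=cv2.cvtColor(c['frame'],cv2.COLOR_RGB2HSV)
    m=(z>lo)&(z<hi)&(hsv[...,1]>90)&(hsv[...,0]<20)&(P[...,0]>box[0])&(P[...,0]<box[1])&(P[...,1]>box[2])&(P[...,1]<box[3])
    n,l,s,_=cv2.connectedComponentsWithStats(m.astype(np.uint8))
    for i in range(1,n):
        if s[i,4]>100: r=cv2.minAreaRect((P[l==i][:,:2]*1000).astype(np.float32)); print('carton',np.round(r[0],1),np.round(r[1],1),round(r[2],1),'z',round(float(np.median(P[l==i][:,2])),3))
E
python3 - <<'E'
from seen import *
goal(.5262,.2175,.148,93.8)
c=cap('top'); cartons(c,.138,.155,(.4,.7,-.05,.4)); save(c,'b1.png',(150,150,300,245),5)
E
```

```text
shift [-0.0004  0.001   0.0002] turn -0.1 | pos [0.5258 0.2165 0.1482] head 93.7 F [-2.4 -0.3  9.2] open 0.117 t 6.8 j7 69.0
carton [532.   90.6] [100.   39.7] 1.8 z 0.147
carton [534.2  18.9] [100.   39.6] 2.8 z 0.147
```

View pics/b1.png

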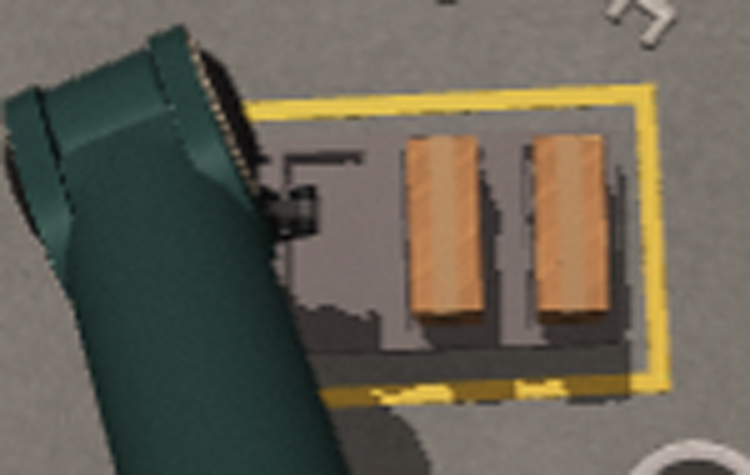

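The caddy is square inside the outline (deck about 280-630, 140-370 in the crop), with the cartons at their places. I'll open and lift away.

Request:
apply_moves([
  [[0,0,0],0],
  [[0,0,0],0],
  [[0,0,0],0],
  [[0,0,0],0],
  [[0,0,0],0],
  [[0,0,0],0],
], claw=0.3)

```text
time: 7.4
position: [0.5259, 0.2169, 0.1471]
ee_rot: [[-0.998, -0.066, -0.0], [-0.066, 0.998, -0.0], [0.0, -0.0, -1.0]]
wrist_force: [0.4, -0.8, -0.9]
opening: 0.65
```

Request:
apply_moves([
  [[0,0,-0.02],0],
  [[0,0,-0.05],0],
  [[0,0,-0.08],0],
  [[0,0.03,-0.12],0],
  [[0,0.06,-0.15],0],
  [[0,0.1,-0.15],0],
  [[0,0.13,-0.15],0],
  [[0,0.16,-0.15],0],
  [[0,0.16,-0.15],0],
  [[0,0.16,-0.15],0],
])

```text
time: 8.4
position: [0.5151, 0.3769, 0.2968]
ee_rot: [[-0.998, -0.067, -0.001], [-0.067, 0.998, -0.001], [0.001, -0.001, -1.0]]
wrist_force: [0.9, -0.7, 0.4]
opening: 0.648
```

```bash
cat >> seen.py <<'E'
def caddy(c):
    P=cloud(c); z=P[...,2]; hsv=cv2.cvtColor(c['frame'],cv2.COLOR_RGB2HSV)
    m=(z>.157)&(z<.18)&(P[...,0]>.45)&(P[...,0]<.62)&(P[...,1]>.18)&(P[...,1]<.26)&(hsv[...,1]<80)
    q=(P[m][:,:2]*1000).astype(np.float32)
    if len(q)>30: r=cv2.minAreaRect(q); print('handle',np.round(r[0],1),np.round(r[1],1),round(r[2],1),'want 526.2 217.5 a 3.8')
E
python3 - <<'E'
from seen import *
goal(.5262,.2175,.148,93.8)
c=cap('top'); caddy(c); cartons(c,.138,.155,(.4,.7,-.05,.4)); cartons(c,.055,.08,(.4,.7,-.5,-.05))
c=cap('scene'); save(c,'b2.png',(180,110,400,260),3.6)
E
```

```text
shift [-0.0005 -0.1597  0.1489] turn 0.1 | pos [0.5151 0.3769 0.2968] head 93.9 F [ 0.9 -0.7  0.4] open 0.648 t 8.4 j7 54.5
handle [525.  215.1] [115.3  12.3] 2.2 want 526.2 217.5 a 3.8
carton [531.9  90.4] [100.6  39.6] 3.4 z 0.147
carton [534.1  18.6] [100.6  39.6] 3.2 z 0.147
carton [ 554.3 -173.2] [ 46.1 101.1] 83.5 z 0.067
carton [ 547.8 -256.2] [ 46.2 101.5] 85.3 z 0.067
carton [ 532.1 -337.8] [ 46.2 102. ] 84.4 z 0.067
```

View pics/b2.png

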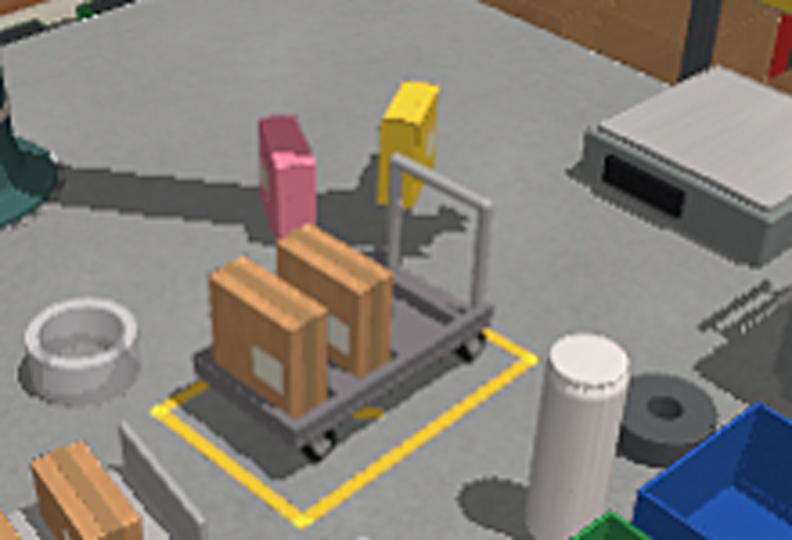

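The caddy is released square in the bay with all visible castors trailing (wheels at (320,443) and (470,347)). Next I'll fit the tray accurately.

Run:
```python
from seen import *
c=cap('top'); P=cloud(c); hsv=cv2.cvtColor(c['frame'],cv2.COLOR_RGB2HSV)
a=np.radians(-7)
for it in range(3):
    ex=np.array([np.cos(a),np.sin(a)]); ey=np.array([-np.sin(a),np.cos(a)])
    q=P[...,:2]-np.array([.5475,-.255]); X=q@ex; Y=q@ey; Z=P[...,2]; g=hsv[...,1]<70
    lip=g&(Z>.026)&(Z<.046)&(abs(X-.063)<.02)&(abs(Y)<.13)
    k=np.polyfit(Y[lip],X[lip],1); print('lip',lip.sum(),k,X[lip].min(),X[lip].max()); a-=np.arctan(k[0])
for s in(1,-1):
    w=g&(Z>.045)&(Z<.075)&(abs(Y*s-.145)<.03)&(abs(X)<.055); print('wall',w.sum(),np.percentile(Y[w],[5,50,95]).round(4),np.median(Z[w]))
print('yaw',np.degrees(a), 'ex',ex,'ey',ey)
for p in [(.5543,-.1732),(.5478,-.2562),(.5321,-.3378)]:
    d=np.array(p)-[.5475,-.255]; print('short',d@ex,d@ey)
save(c,'c1.png',(295,165,415,235),6)
```

```text
lip 158 [-0.02062846  0.06244562] 0.04355848723199536 0.06753157300240806
lip 158 [0.00101081 0.06244502] 0.0457125211839201 0.06688631342160803
lip 159 [-0.00037837  0.06246161] 0.04560740258568789 0.06675565815598032
wall 80 [0.142  0.1449 0.1476] 0.05427987010147562
wall 103 [-0.151  -0.1468 -0.1439] 0.05234644890902556
yaw -5.854479772135628 ex [ 0.9947455  -0.10237863] ey [0.10237863 0.9947455 ]
short -0.0016103023764821329 0.08206635684771378
short 0.00042127800503266344 -0.0011629810155267492
short -0.00684213032406643 -0.08394155855491657
```

View pics/c1.png

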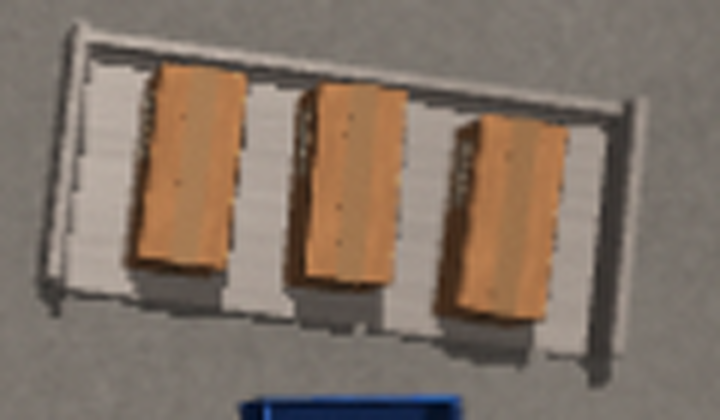

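The tray fits well: yaw -5.9°, shorts at own y +83, 0 and -83 mm, and gaps of about 37 mm. I'll grip the two outer shorts low and slide each 17 mm outward, which leaves two gaps of about 55 mm.

```bash
python3 -c "
from h import *
goal(.5543,-.1732,.16,84.1)"
```

```text
shift [-0.0031 -0.5495  0.1377] turn 9.6 | pos [0.5161 0.3751 0.2973] head 93.7 F [-0.1  0.2 -0.3] open 0.649 t 8.6 j7 54.5
```

Request:
apply_moves([
  [[0,-0.03,0],0],
  [[0,-0.075,0],0],
  [[0,-0.12,0],1],
  [[0,-0.165,0],2],
  [[0,-0.21,0],3],
  [[0,-0.255,0],4],
  [[0,-0.3,0],5],
  [[0,-0.345,0],6],
  [[-0.002,-0.39,0],7],
  [[-0.002,-0.43,0],8],
], claw=0.5)

```text
time: 9.55
position: [0.5454, -0.0561, 0.2979]
ee_rot: [[-0.997, 0.078, 0.001], [0.078, 0.997, -0.0], [-0.001, -0.0, -1.0]]
wrist_force: [0.4, -0.1, -0.5]
opening: 0.748
```

```bash
python3 -c "
from h import *
goal(.5543,-.1732,.1,84.1)"
```

```text
shift [-0.0178 -0.116   0.1979] turn 1.5 | pos [ 0.5454 -0.0561  0.2979] head 85.6 F [ 0.4 -0.1 -0.5] open 0.748 t 9.6 j7 90.9
```

Request:
apply_moves([
  [[-0.004,-0.03,0.01],0],
  [[-0.008,-0.06,0.03],0.5],
  [[-0.012,-0.09,0.06],1],
  [[-0.018,-0.116,0.09],1.5],
  [[-0.018,-0.116,0.12],1.5],
  [[-0.018,-0.116,0.15],1.5],
  [[-0.018,-0.116,0.17],1.5],
  [[-0.018,-0.116,0.185],1.5],
  [[-0.018,-0.116,0.185],1.5],
])

```text
time: 10.45
position: [0.5537, -0.1698, 0.1107]
ee_rot: [[-0.995, 0.101, -0.003], [0.101, 0.995, 0.001], [0.003, 0.0, -1.0]]
wrist_force: [0.3, 0.2, 0.3]
opening: 0.749
```

```bash
python3 -c "
from h import *
goal(.5543,-.1732,.022,84.1)"
```

```text
shift [-0.0013 -0.0034  0.0887] turn 0.1 | pos [ 0.5537 -0.1698  0.1107] head 84.2 F [0.3 0.2 0.3] open 0.749 t 10.4 j7 106.2
```

Request:
apply_moves([
  [[-0.001,-0.003,0.015],0],
  [[-0.001,-0.003,0.03],0],
  [[-0.001,-0.003,0.045],0],
  [[-0.001,-0.003,0.06],0],
  [[-0.001,-0.003,0.075],0],
  [[-0.001,-0.003,0.087],0],
  [[-0.001,-0.003,0.087],0],
])

```text
time: 11.15
position: [0.5546, -0.172, 0.0231]
ee_rot: [[-0.995, 0.1, -0.003], [0.1, 0.995, 0.001], [0.004, 0.0, -1.0]]
wrist_force: [-1.0, -0.6, -0.6]
opening: 0.747
```

Request:
apply_moves([
  [[0,0,0],0],
  [[0,0,0],0],
  [[0,0,0],0],
  [[0,0,0],0],
  [[0,0,0],0],
  [[0,0,0],0],
], claw=-1, force=25)

```text
time: 11.75
position: [0.5561, -0.1724, 0.0256]
ee_rot: [[-0.995, 0.1, 0.0], [0.1, 0.995, 0.0], [-0.0, 0.0, -1.0]]
wrist_force: [0.4, 0.3, 1.1]
opening: 0.523
```

```bash
python3 -c "
from h import *
goal(.5576,-.1565,.022,84.1)"
```

```text
shift [0.0001 0.016  0.0036] turn 0.2 | pos [ 0.5561 -0.1724  0.0256] head 84.3 F [0.4 0.3 1.1] open 0.523 t 11.8 j7 108.6
```

Request:
apply_moves([
  [[0,0.003,0],0],
  [[0,0.006,0],0],
  [[0,0.009,0],0],
  [[0,0.012,0],0],
  [[0,0.015,0],0],
  [[0,0.016,0],0],
  [[0,0.016,0],0],
])

```text
time: 12.45
position: [0.5579, -0.1564, 0.0256]
ee_rot: [[-0.995, 0.099, 0.001], [0.099, 0.995, -0.0], [-0.001, -0.0, -1.0]]
wrist_force: [0.1, -0.9, 4.0]
opening: 0.526
```

Request:
apply_moves([
  [[0,0,0],0],
  [[0,0,0],0],
  [[0,0,0],0],
  [[0,0,-0.02],0],
  [[0,0,-0.05],0],
  [[0,0,-0.08],0],
  [[0,-0.03,-0.11],0],
  [[0,-0.06,-0.11],0],
], claw=0.23)

```text
time: 13.25
position: [0.5544, -0.2165, 0.1395]
ee_rot: [[-0.995, 0.097, 0.007], [0.097, 0.995, -0.001], [-0.008, -0.001, -1.0]]
wrist_force: [-0.3, -0.4, -0.4]
opening: 0.612
```

```bash
python3 -c "
from h import *
goal(.5321,-.3378,.13,84.1)"
```

```text
shift [ 0.0105 -0.1228  0.0095] turn 0.3 | pos [ 0.5544 -0.2165  0.1395] head 84.4 F [-0.3 -0.4 -0.4] open 0.612 t 13.2 j7 110.8
```

Request:
apply_moves([
  [[0.003,-0.03,0],0],
  [[0.006,-0.06,0],0],
  [[0.008,-0.09,0],0],
  [[0.01,-0.115,0],0],
  [[0.01,-0.123,0],0],
  [[0.01,-0.123,0.01],0],
  [[0.01,-0.123,0.03],0],
  [[0.01,-0.123,0.03],0],
], claw=0.5)

```text
time: 14.05
position: [0.5283, -0.334, 0.102]
ee_rot: [[-0.995, 0.097, -0.005], [0.097, 0.995, 0.004], [0.005, 0.004, -1.0]]
wrist_force: [-0.4, 0.4, -0.4]
opening: 0.748
```

```bash
python3 -c "
from h import *
goal(.5321,-.3378,.023,84.1)"
```

```text
shift [-0.0046 -0.0037  0.079 ] turn 0.3 | pos [ 0.5283 -0.334   0.102 ] head 84.4 F [-0.4  0.4 -0.4] open 0.748 t 14.1 j7 123.2
```

Request:
apply_moves([
  [[-0.002,-0.002,0],0],
  [[-0.002,-0.002,0.015],0],
  [[-0.002,-0.002,0.03],0],
  [[-0.002,-0.002,0.045],0],
  [[-0.002,-0.002,0.06],0],
  [[-0.002,-0.002,0.077],0],
  [[-0.002,-0.002,0.077],0],
  [[-0.002,-0.002,0.077],0],
])

```text
time: 14.85
position: [0.5308, -0.3398, 0.0276]
ee_rot: [[-0.995, 0.1, -0.001], [0.1, 0.995, 0.0], [0.001, 0.0, -1.0]]
wrist_force: [-0.2, 0.1, -0.4]
opening: 0.747
```

Request:
apply_moves([
  [[0,0,0],0],
  [[0,0,0],0],
  [[0,0,0],0],
  [[0,0,0],0],
  [[0,0,0],0],
  [[0,0,0],0],
], claw=-1, force=25)

```text
time: 15.45
position: [0.5317, -0.3401, 0.0291]
ee_rot: [[-0.995, 0.1, 0.001], [0.1, 0.995, -0.001], [-0.001, -0.0, -1.0]]
wrist_force: [0.3, -0.2, 6.2]
opening: 0.525
```

```bash
python3 -c "
from h import *
goal(.5362,-.3555,.023,84.1)"
```

```text
shift [-0.006  -0.0148  0.0062] turn 0.2 | pos [ 0.5317 -0.3401  0.0291] head 84.3 F [ 0.3 -0.2  6.2] open 0.525 t 15.4 j7 124.9
```

Request:
apply_moves([
  [[-0.001,-0.003,0],0],
  [[-0.002,-0.006,0],0],
  [[-0.003,-0.009,0],0],
  [[-0.005,-0.012,0],0],
  [[-0.006,-0.015,0],0],
  [[-0.006,-0.015,0],0],
])

```text
time: 16.05
position: [0.536, -0.3533, 0.0292]
ee_rot: [[-0.995, 0.099, -0.0], [0.099, 0.995, 0.003], [0.001, 0.003, -1.0]]
wrist_force: [-2.3, 5.6, 10.7]
opening: 0.524
```

Request:
apply_moves([
  [[0,0,0],0],
  [[0,0,0],0],
  [[0,0,0],0],
  [[0,0,-0.02],0],
  [[0,0,-0.05],0],
  [[0,0,-0.09],0],
  [[0,0.03,-0.13],0],
  [[0,0.07,-0.16],0],
  [[0,0.115,-0.16],0],
  [[0,0.16,-0.16],0],
], claw=0.23)

```text
time: 17.05
position: [0.552, -0.1952, 0.1896]
ee_rot: [[-0.995, 0.101, 0.003], [0.101, 0.995, -0.001], [-0.003, -0.0, -1.0]]
wrist_force: [-0.2, 0.8, -0.7]
opening: 0.613
```

Run:
```python
from seen import *
c=cap('top'); caddy(c); cartons(c,.138,.155,(.4,.7,-.05,.4)); cartons(c,.055,.08,(.4,.7,-.5,-.05))
goal(.5341,.0186,.2,93.3)
```

```text
handle [485.3 185.9] [70.1  9.1] 9.0 want 526.2 217.5 a 3.8
carton [498.1 -12.9] [99.8 40.3] 10.1 z 0.147
carton [487.1  57.9] [99.8 39.7] 9.9 z 0.147
carton [ 556.4 -155.3] [ 44.9 101.2] 84.4 z 0.068
carton [ 535.9 -360.8] [ 33.3 102.9] 79.3 z 0.067
shift [ 0.0374  0.2009 -0.0103] turn -8.5 | pos [ 0.5532 -0.1848  0.1884] head 84.8 F [ 0.1  7.1 -1. ] open 0.616 t 17.1 j7 106.9
```

The caddy has been knocked by about (-40, -35) mm and 6° of yaw, so it has to be re-parked. I'll look before regrasping.

Run:
```python
from seen import *
c=cap('top'); cartons(c,.138,.155,(.4,.7,-.05,.4)); save(c,'d1.png',(140,140,340,290),3.9)
c=cap('scene'); P=cloud(c); save(c,'d2.png',(150,100,370,300),3)
```

```text
carton [497.9 -12.8] [100.1  40.1] 10.1 z 0.147
carton [487.1  58. ] [100.1  39.7] 9.8 z 0.148
```

View pics/d1.png

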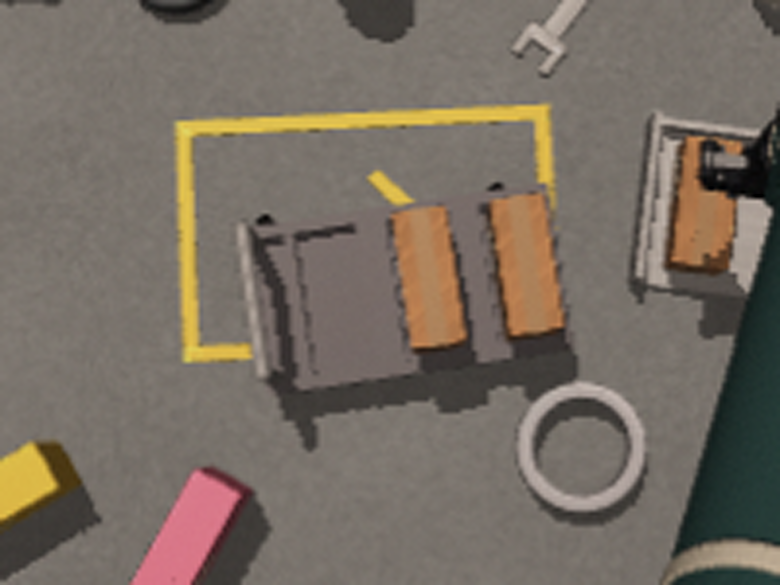

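View pics/d2.png

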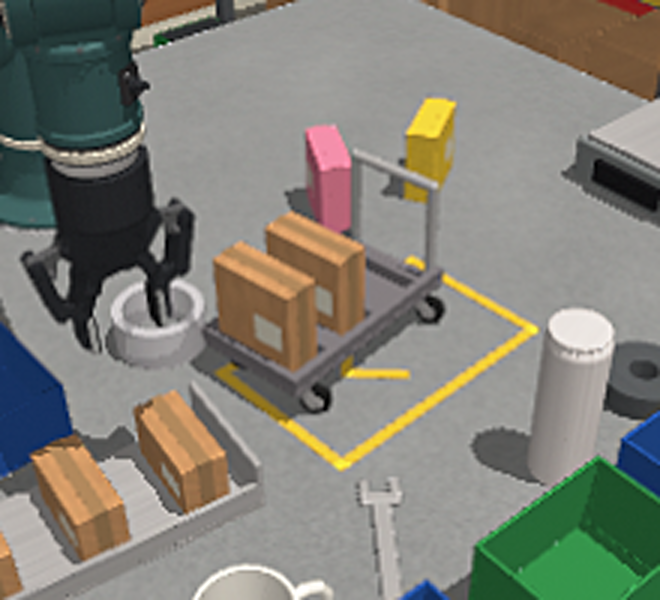

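The caddy is knocked aside but upright, with its cartons aboard. The tape roll is just clear of its front corner (gap at about (560,380) in the crop). My plan is to pinch the handle, pull back, shift sideways so the castors come off dead centre, then push forward 130 mm.

```bash
python3 -c "
from h import *
goal(.465,.182,.25,99.7)"
```

```text
shift [ 0.1218  0.3645 -0.0612] turn -15.1 | pos [ 0.5523 -0.1921  0.1882] head 84.6 F [ 0.5 -1.6 -0.3] open 0.614 t 17.2 j7 107.3
```

Request:
apply_moves([
  [[0,0.01,-0.03],0],
  [[0,0.04,-0.06],-1],
  [[0.02,0.085,-0.06],-3],
  [[0.035,0.13,-0.06],-5],
  [[0.05,0.175,-0.06],-7],
  [[0.065,0.22,-0.06],-9],
  [[0.08,0.265,-0.06],-11],
  [[0.1,0.31,-0.06],-13],
  [[0.115,0.35,-0.06],-15],
  [[0.122,0.365,-0.06],-15],
], claw=0.3)

```text
time: 18.2
position: [0.4657, 0.1824, 0.2482]
ee_rot: [[-0.986, -0.166, -0.0], [-0.166, 0.986, 0.001], [-0.0, 0.001, -1.0]]
wrist_force: [0.4, -0.8, -0.5]
opening: 0.651
```

Run:
```python
from seen import *
c=cap('scene'); P=cloud(c); hsv=cv2.cvtColor(c['frame'],cv2.COLOR_RGB2HSV)
m=(P[...,2]>.16)&(P[...,2]<.178)&(abs(P[...,0]-.465)<.08)&(abs(P[...,1]-.182)<.05)
if m.sum()>20: print(m.sum(),cv2.minAreaRect((P[m][:,:2]*1000).astype(np.float32)))
goal(.465,.182,.147,99.7)
```

```text
116 ((471.5056457519531, 181.6344451904297), (111.42449951171875, 14.733020782470703), 9.963932037353516)
shift [ 0.0004 -0.0015  0.1011] turn -0.1 | pos [0.4652 0.1834 0.2481] head 99.6 F [0.  2.4 0.6] open 0.653 t 18.2 j7 74.6
```

Request:
apply_moves([
  [[-0.003,-0.001,0.015],0],
  [[-0.003,-0.001,0.03],0],
  [[-0.003,-0.001,0.045],0],
  [[-0.003,-0.001,0.06],0],
  [[-0.003,-0.001,0.075],0],
  [[-0.003,-0.001,0.09],0],
  [[-0.003,-0.001,0.1],0],
  [[-0.003,-0.001,0.1],0],
])

```text
time: 19.05
position: [0.4694, 0.1769, 0.1469]
ee_rot: [[-0.987, -0.159, -0.002], [-0.159, 0.987, -0.002], [0.003, -0.001, -1.0]]
wrist_force: [-0.6, -0.0, -0.2]
opening: 0.646
```

Request:
apply_moves([
  [[0,0,0],0],
  [[0,0,0],0],
  [[0,0,0],0],
  [[0,0,0],0],
  [[0,0,0],0],
  [[0,0,0],0],
  [[0,0,0],0],
], claw=-1, force=60)

```text
time: 19.75
position: [0.4704, 0.1792, 0.1492]
ee_rot: [[-0.987, -0.162, 0.002], [-0.162, 0.987, 0.001], [-0.002, 0.001, -1.0]]
wrist_force: [0.4, 1.4, 6.2]
opening: 0.114
```

Run:
```python
from h import *
goal(.478,.350,.148,93.8)
```

```text
shift [-0.0351  0.1674  0.0013] turn 5.5 | pos [0.4704 0.1792 0.1492] head 99.3 F [0.4 1.4 6.2] open 0.114 t 19.8 j7 75.2
```

Request:
apply_moves([
  [[-0.001,0.005,0],0.2],
  [[-0.003,0.013,0],0.5],
  [[-0.005,0.022,0],0.8],
  [[-0.007,0.031,0],1.1],
  [[-0.009,0.04,0],1.4],
  [[-0.011,0.049,0],1.7],
  [[-0.013,0.058,0],2],
  [[-0.015,0.067,0],2.3],
  [[-0.017,0.076,0],2.6],
  [[-0.018,0.085,0],2.9],
])

```text
time: 20.75
position: [0.4738, 0.265, 0.149]
ee_rot: [[-0.994, -0.11, -0.0], [-0.11, 0.994, -0.001], [0.0, -0.001, -1.0]]
wrist_force: [-2.3, -3.6, 8.1]
opening: 0.116
```

Request:
apply_moves([
  [[-0.001,0.009,0],0.3],
  [[-0.002,0.018,0],0.6],
  [[-0.004,0.027,0],0.9],
  [[-0.005,0.036,0],1.2],
  [[-0.007,0.045,0],1.5],
  [[-0.008,0.054,0],1.8],
  [[-0.01,0.063,0],2.1],
  [[-0.012,0.072,0],2.4],
  [[-0.013,0.079,0],2.6],
  [[-0.013,0.082,0],2.6],
])

```text
time: 21.75
position: [0.4775, 0.3492, 0.1491]
ee_rot: [[-0.998, -0.066, 0.0], [-0.066, 0.998, 0.001], [-0.0, 0.001, -1.0]]
wrist_force: [-0.8, -0.8, 7.5]
opening: 0.115
```

Run:
```python
from seen import *
goal(.518,.347,.148,93.8)
c=cap('top'); cartons(c,.138,.155,(.4,.7,-.05,.4))
```

```text
shift [-0.0403 -0.0049  0.0011] turn -0.0 | pos [0.4775 0.3492 0.1491] head 93.8 F [-0.8 -0.8  7.5] open 0.115 t 21.8 j7 54.7
carton [480.7 220.8] [100.2  40.6] 3.7 z 0.147
carton [482.9 150.9] [99.7 39.1] 3.1 z 0.147
```

Request:
apply_moves([
  [[-0.003,0,0],0],
  [[-0.007,0,0],0],
  [[-0.011,0,0],0],
  [[-0.015,-0.001,0],0],
  [[-0.02,-0.002,0],0],
  [[-0.025,-0.003,0],0],
  [[-0.03,-0.004,0],0],
  [[-0.034,-0.006,0],0],
  [[-0.037,-0.009,0],0],
  [[-0.039,-0.013,0],0],
])

```text
time: 22.8
position: [0.5174, 0.3396, 0.1493]
ee_rot: [[-0.998, -0.067, 0.001], [-0.067, 0.998, 0.002], [-0.001, 0.002, -1.0]]
wrist_force: [-1.3, 1.8, 5.2]
opening: 0.119
```

Run:
```python
from seen import *
goal(.5262,.2175,.148,93.8)
c=cap('top'); cartons(c,.138,.155,(.4,.7,-.05,.4))
P=cloud(c); z=P[...,2]; m=(z>.042)&(z<.054)&(P[...,0]>.42)&(P[...,0]<.62)&(P[...,1]>.08)&(P[...,1]<.36)
r=cv2.minAreaRect((P[m][:,:2]*1000).astype(np.float32)); print('deck',r)
```

```text
shift [-0.0006 -0.1224  0.001 ] turn 0.0 | pos [0.5174 0.3396 0.1493] head 93.8 F [-1.3  1.8  5.2] open 0.119 t 22.8 j7 58.1
carton [520.6 210.9] [100.3  40.6] 3.7 z 0.147
carton [523.  141.3] [99.4 39.4] 2.3 z 0.147
deck ((520.3092041015625, 229.70994567871094), (131.58261108398438, 237.3424835205078), 3.678394079208374)
```

Request:
apply_moves([
  [[-0.001,-0.005,0],0],
  [[-0.002,-0.011,0],0],
  [[-0.004,-0.018,0],0],
  [[-0.005,-0.025,0],0],
  [[-0.005,-0.032,0],0],
  [[-0.005,-0.039,0],0],
  [[-0.005,-0.046,0],0],
  [[-0.005,-0.053,0],0],
  [[-0.005,-0.06,0],0],
  [[-0.005,-0.067,0],0],
])

```text
time: 23.85
position: [0.528, 0.2717, 0.1493]
ee_rot: [[-0.998, -0.066, 0.003], [-0.066, 0.998, 0.002], [-0.003, 0.001, -1.0]]
wrist_force: [1.8, 2.4, 5.7]
opening: 0.113
```

Request:
apply_moves([
  [[0,-0.007,0],0],
  [[0,-0.014,0],0],
  [[0,-0.021,0],0],
  [[0,-0.028,0],0],
  [[0,-0.035,0],0],
  [[0,-0.042,0],0],
  [[0,-0.048,0],0],
  [[0,-0.053,0],0],
  [[0,-0.057,0],0],
  [[0,-0.057,0],0],
])

```text
time: 24.85
position: [0.5319, 0.2135, 0.1492]
ee_rot: [[-0.998, -0.065, 0.003], [-0.065, 0.998, -0.0], [-0.003, -0.0, -1.0]]
wrist_force: [2.1, -1.2, 5.0]
opening: 0.112
```

Request:
apply_moves([
  [[0,0,0],0],
  [[0,0,0],0],
  [[0,0,0],0],
  [[0,0,0],0],
  [[0,0,0],0],
  [[0,0,0],0],
], claw=0.3)

```text
time: 25.45
position: [0.5303, 0.2147, 0.1481]
ee_rot: [[-0.998, -0.066, -0.0], [-0.066, 0.998, -0.0], [0.0, -0.0, -1.0]]
wrist_force: [0.4, -0.1, -0.1]
opening: 0.649
```

Request:
apply_moves([
  [[0,0,-0.02],0],
  [[0,0,-0.05],0],
  [[0,0,-0.08],0],
  [[0,0.03,-0.11],0],
  [[0,0.06,-0.13],0],
  [[0,0.1,-0.13],0],
  [[0,0.13,-0.13],0],
  [[0,0.16,-0.13],0],
  [[0,0.16,-0.13],0],
])

```text
time: 26.35
position: [0.5176, 0.3796, 0.2778]
ee_rot: [[-0.997, -0.073, -0.001], [-0.073, 0.997, 0.002], [0.001, 0.003, -1.0]]
wrist_force: [-0.5, 0.7, -0.3]
opening: 0.647
```

```bash
cat >> seen.py <<'E'
def deck(c):
    P=cloud(c); z=P[...,2]; m=(z>.042)&(z<.054)&(P[...,0]>.4)&(P[...,0]<.64)&(P[...,1]>-.06)&(P[...,1]<.28)
    r=cv2.minAreaRect((P[m][:,:2]*1000).astype(np.float32)); print('deck',np.round(r[0],1),np.round(r[1],1),round(r[2],1),'want 533.5 106.7 3.8')
E
python3 - <<'E'
from seen import *
c=cap('top'); deck(c); caddy(c); cartons(c,.138,.155,(.4,.7,-.05,.4)); cartons(c,.055,.08,(.4,.7,-.5,-.05))
c=cap('scene'); save(c,'e2.png',(180,110,400,290),3.3)
goal(.534,.019,.25,93.8)
E
```

```text
deck [492.   85.7] [212.1 263.5] 7.3 want 533.5 106.7 3.8
handle [527.2 211.8] [114.6  12.2] 4.5 want 526.2 217.5 a 3.8
carton [537.8  87.5] [100.2  39.6] 4.7 z 0.147
carton [542.3  15.9] [100.2  40.1] 4.3 z 0.147
carton [ 556.6 -155.4] [ 45.9 101.5] 83.6 z 0.067
carton [ 547.6 -256.5] [ 46.6 101.7] 85.6 z 0.067
carton [ 536.8 -353. ] [ 48.3 101.8] 83.2 z 0.067
shift [ 0.0095 -0.3558  0.0281] turn 0.1 | pos [0.5195 0.3746 0.2778] head 93.9 F [ 0.6 -1.3  0.2] open 0.649 t 26.4 j7 55.0
```

View pics/e2.png

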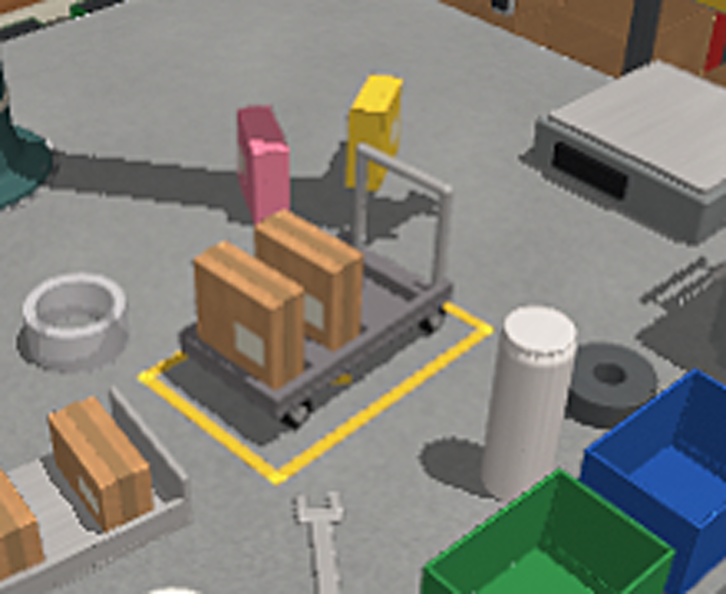

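The caddy is released in the bay again, within about 5 mm and 1°, with castors trailing (wheels at (297,412) and (433,318)). Next is the front tall carton.

Request:
apply_moves([
  [[0,-0.03,-0.02],0],
  [[0,-0.075,-0.02],0],
  [[0,-0.12,-0.02],0],
  [[0,-0.165,-0.02],0],
  [[0,-0.21,-0.02],0],
  [[0,-0.255,-0.02],0],
  [[0,-0.3,-0.02],0],
  [[0,-0.335,-0.02],0],
  [[0,-0.359,0.02],0],
  [[0,-0.359,0.06],0],
], claw=0.35)

```text
time: 27.45
position: [0.5443, 0.0095, 0.2191]
ee_rot: [[-0.998, -0.057, 0.005], [-0.057, 0.998, -0.002], [-0.004, -0.002, -1.0]]
wrist_force: [0.6, -0.0, -0.3]
opening: 0.674
```

```bash
python3 -c "
from h import *
goal(.5423,.0159,.12,94.4)"
```

```text
shift [0.002  0.0067 0.099 ] turn -1.2 | pos [0.5443 0.0095 0.2191] head 93.2 F [ 0.6 -0.  -0.3] open 0.674 t 27.4 j7 91.6
```

Request:
apply_moves([
  [[0.001,0.004,0.02],-0.8],
  [[0.001,0.004,0.04],-0.8],
  [[0.001,0.004,0.05],-0.8],
  [[0.001,0.004,0.05],-0.8],
  [[0.001,0.004,0.05],-0.8],
])

```text
time: 27.95
position: [0.5428, 0.0194, 0.1691]
ee_rot: [[-0.997, -0.079, 0.001], [-0.079, 0.997, -0.0], [-0.001, -0.0, -1.0]]
wrist_force: [-0.5, 0.1, 1.2]
opening: 0.675
```

```bash
python3 -c "
from h import *
goal(.5423,.0159,.12,94.4)
goal(.5423,.0159,.12,94.4)"
```

```text
shift [ 0.0008 -0.0034  0.0491] turn 0.1 | pos [0.5428 0.0194 0.1691] head 94.5 F [-0.5  0.1  1.2] open 0.675 t 27.9 j7 92.4
shift [ 0.0008 -0.0034  0.0491] turn 0.1 | pos [0.5428 0.0194 0.1691] head 94.5 F [-0.5  0.1  1.2] open 0.675 t 27.9 j7 92.4
```

Request:
apply_moves([
  [[0,-0.003,0],0],
  [[0,-0.003,0.012],0],
  [[0,-0.003,0.024],0],
  [[0,-0.003,0.036],0],
  [[0,-0.003,0.048],0],
  [[0,-0.003,0.048],0],
  [[0,-0.003,0.048],0],
])

```text
time: 28.65
position: [0.5423, 0.017, 0.1197]
ee_rot: [[-0.997, -0.08, -0.001], [-0.08, 0.997, -0.0], [0.001, -0.0, -1.0]]
wrist_force: [-1.0, -1.4, 0.4]
opening: 0.674
```

Request:
apply_moves([
  [[0,0,0],0],
  [[0,0,0],0],
  [[0,0,0],0],
  [[0,0,0],0],
  [[0,0,0],0],
  [[0,0,0],0],
], claw=-1, force=30)

```text
time: 29.25
position: [0.543, 0.0169, 0.1207]
ee_rot: [[-0.997, -0.08, 0.001], [-0.08, 0.997, 0.0], [-0.001, -0.0, -1.0]]
wrist_force: [-0.1, -1.1, 3.2]
opening: 0.458
```

Request:
apply_moves([
  [[0,0,-0.005],0],
  [[0,0,-0.015],0],
  [[0,0,-0.03],0],
  [[0,0,-0.045],0],
  [[0,0,-0.06],0],
  [[0,0,-0.075],0],
  [[0,0,-0.085],0],
  [[0,0,-0.085],0],
])

```text
time: 30.05
position: [0.5434, 0.0172, 0.2069]
ee_rot: [[-0.997, -0.08, 0.003], [-0.08, 0.997, 0.001], [-0.003, 0.0, -1.0]]
wrist_force: [-0.6, 0.4, -2.2]
opening: 0.459
```

Run:
```python
from seen import *
c=cap('top'); cartons(c,.138,.155,(.4,.7,-.05,.4)); cartons(c,.2,.28,(.4,.7,-.05,.4))
goal(.5526,-.2058,.18,84.1)
```

```text
carton [537.9  87.8] [100.4  39.4] 4.8 z 0.147
shift [ 0.008  -0.223   0.0258] turn 10.5 | pos [0.5427 0.0171 0.2059] head 94.6 F [ 0.4  1.  -3.4] open 0.462 t 30.1 j7 92.3
```

Request:
apply_moves([
  [[0,-0.015,0],1],
  [[0.001,-0.04,0],2],
  [[0.002,-0.07,0],3.5],
  [[0.003,-0.1,0],5],
  [[0.004,-0.13,0],6.5],
  [[0.005,-0.16,0],8],
  [[0.006,-0.19,0],9.5],
  [[0.008,-0.212,0],10.5],
  [[0.008,-0.223,0],10.5],
  [[0.008,-0.223,0],10.5],
])

```text
time: 31.1
position: [0.5515, -0.2083, 0.2045]
ee_rot: [[-0.994, 0.107, -0.001], [0.107, 0.994, -0.001], [0.001, -0.001, -1.0]]
wrist_force: [-0.8, 0.6, -0.9]
opening: 0.46
```

Request:
apply_moves([
  [[0,0,0.01],0],
  [[0,0,0.025],0],
  [[0,0,0.04],0],
  [[0,0,0.04],0],
  [[0,0,0.04],0],
])

```text
time: 31.6
position: [0.5521, -0.2053, 0.1644]
ee_rot: [[-0.995, 0.102, -0.002], [0.102, 0.995, 0.0], [0.002, 0.0, -1.0]]
wrist_force: [-0.6, 0.0, -1.9]
opening: 0.461
```

Run:
```python
from seen import *
goal(.5526,-.2058,.082,84.1)
c=cap('scene'); save(c,'f1.png',(100,190,270,330),4.3)
c=cap('top'); cartons(c,.055,.08,(.4,.7,-.5,-.05)); cartons(c,.17,.21,(.4,.7,-.5,-.05))
```

```text
shift [-0.0007 -0.0005  0.0824] turn 0.0 | pos [ 0.5521 -0.2053  0.1644] head 84.1 F [-0.6  0.  -1.9] open 0.461 t 31.6 j7 108.4
carton [ 556.6 -155.3] [ 45.6 101.7] 84.3 z 0.067
carton [ 533.2 -364.7] [ 27.4 100. ] 77.5 z 0.067
```

View pics/f1.png

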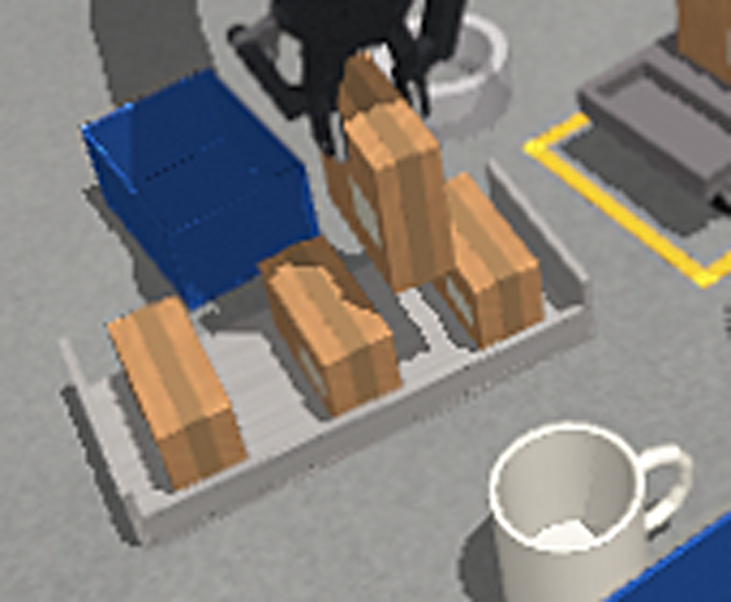

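The carton (350-450, 100-290) hangs upright over the gap between the middle and right shorts. I'll lower and release.

Request:
apply_moves([
  [[0,0,0.012],0],
  [[0,0,0.026],0],
  [[0,0,0.04],0],
  [[0,0,0.052],0],
  [[0,0,0.063],0],
  [[0,0,0.072],0],
  [[0,0,0.079],0],
  [[0,0,0.082],0],
  [[0,0,0.082],0],
  [[0,0,0.082],0],
])

```text
time: 32.7
position: [0.5527, -0.2061, 0.0837]
ee_rot: [[-0.995, 0.103, 0.001], [0.103, 0.995, -0.0], [-0.001, -0.0, -1.0]]
wrist_force: [0.3, -0.4, -1.8]
opening: 0.466
```

```bash
python3 -c "
from h import *
goal(.5526,-.2058,.081,84.1)"
```

```text
shift [0.0001 0.0002 0.0027] turn -0.0 | pos [ 0.5527 -0.2061  0.0837] head 84.1 F [ 0.3 -0.4 -1.8] open 0.466 t 32.7 j7 110.2
```

Request:
apply_moves([
  [[0,0,0.001],0],
  [[0,0,0.002],0],
  [[0,0,0.003],0],
  [[0,0,0.003],0],
])

```text
time: 33.1
position: [0.5527, -0.206, 0.0811]
ee_rot: [[-0.995, 0.103, 0.001], [0.103, 0.995, 0.0], [-0.001, 0.0, -1.0]]
wrist_force: [-1.3, 0.9, 3.9]
opening: 0.464
```

Request:
apply_moves([
  [[0,0,0],0],
  [[0,0,0],0],
  [[0,0,0],0],
  [[0,0,0],0],
  [[0,0,-0.01],0],
  [[0,0,-0.03],0],
  [[0,0,-0.06],0],
  [[0,0,-0.1],0],
  [[0,0.02,-0.14],0],
  [[0,0.05,-0.15],0],
], claw=0.25)

```text
time: 34.1
position: [0.5596, -0.1588, 0.2361]
ee_rot: [[-0.994, 0.108, 0.009], [0.108, 0.994, -0.003], [-0.009, -0.002, -1.0]]
wrist_force: [0.4, 0.5, 0.1]
opening: 0.626
```

Run:
```python
from seen import *
c=cap('top'); cartons(c,.138,.155,(.4,.7,-.05,.4)); cartons(c,.095,.12,(.4,.7,-.5,-.05)); cartons(c,.055,.08,(.4,.7,-.5,-.05)); caddy(c)
goal(.5379,.0878,.24,94.6)
```

```text
carton [537.5  87.8] [100.8  39.5] 5.0 z 0.147
carton [ 543.3 -153.5] [44.6 74.8] 84.2 z 0.067
carton [ 536.7 -352.1] [ 48.4 101.8] 83.0 z 0.067
handle [527.1 212.1] [114.5  12.5] 4.4 want 526.2 217.5 a 3.8
shift [ 0.0463  0.235  -0.0041] turn -10.3 | pos [ 0.5607 -0.1506  0.2356] head 84.3 F [0.8 4.6 1. ] open 0.624 t 34.1 j7 101.5
```

Request:
apply_moves([
  [[0.005,0.025,0],-1],
  [[0.01,0.055,0],-2],
  [[0.016,0.085,0],-4],
  [[0.022,0.115,0],-5.5],
  [[0.028,0.145,0],-7],
  [[0.034,0.175,0],-8.5],
  [[0.04,0.205,0],-10],
  [[0.046,0.226,0],-10.3],
  [[0.046,0.237,0],-10.3],
  [[0.046,0.237,0],-10.3],
], claw=0.35)

```text
time: 35.15
position: [0.5364, 0.0856, 0.2306]
ee_rot: [[-0.997, -0.079, 0.0], [-0.079, 0.997, 0.0], [-0.001, 0.0, -1.0]]
wrist_force: [-0.2, -0.4, 0.0]
opening: 0.672
```

Request:
apply_moves([
  [[0,0,0.02],0],
  [[0,0,0.04],0],
  [[0,0,0.06],0],
  [[0,0,0.06],0],
  [[0,0,0.06],0],
])

```text
time: 35.65
position: [0.5366, 0.0829, 0.1706]
ee_rot: [[-0.997, -0.074, -0.0], [-0.074, 0.997, -0.001], [0.0, -0.001, -1.0]]
wrist_force: [0.3, -0.4, -0.1]
opening: 0.675
```

Run:
```python
from seen import *
goal(.5378,.0878,.121,94.7)
c=cap('top'); cartons(c,.095,.12,(.4,.7,-.5,-.05)); cartons(c,.055,.08,(.4,.7,-.5,-.05))
```

```text
shift [-0.0016  0.0048  0.0496] turn -0.4 | pos [0.5366 0.0829 0.1706] head 94.3 F [ 0.3 -0.4 -0.1] open 0.675 t 35.6 j7 84.7
carton [ 551.4 -207.7] [ 41.8 101.1] 83.3 z 0.107
carton [ 556.4 -155.1] [ 46.  101.1] 84.5 z 0.067
carton [ 547.8 -256.9] [ 45.1 101.2] 84.5 z 0.067
carton [ 536.6 -351.8] [ 47.9 102.2] 83.8 z 0.067
```

Request:
apply_moves([
  [[-0.001,0.004,0],-0.3],
  [[-0.001,0.004,0.012],-0.3],
  [[-0.001,0.004,0.024],-0.3],
  [[-0.001,0.004,0.036],-0.3],
  [[-0.001,0.004,0.049],-0.3],
  [[-0.001,0.004,0.049],-0.3],
  [[-0.001,0.004,0.049],-0.3],
])

```text
time: 36.4
position: [0.5367, 0.0883, 0.1207]
ee_rot: [[-0.997, -0.082, -0.001], [-0.082, 0.997, -0.0], [0.001, -0.0, -1.0]]
wrist_force: [1.0, -1.5, 0.1]
opening: 0.678
```

Request:
apply_moves([
  [[0,0,0],0],
  [[0,0,0],0],
  [[0,0,0],0],
  [[0,0,0],0],
  [[0,0,0],0],
  [[0,0,0],0],
], claw=-1, force=30)

```text
time: 37.0
position: [0.5374, 0.0883, 0.1218]
ee_rot: [[-0.997, -0.082, 0.001], [-0.082, 0.997, 0.0], [-0.001, 0.0, -1.0]]
wrist_force: [0.6, -1.5, 3.7]
opening: 0.464
```

Request:
apply_moves([
  [[0,0,-0.005],0],
  [[0,0,-0.015],0],
  [[0,0,-0.03],0],
  [[0,0,-0.05],0],
  [[0,0,-0.07],0],
  [[0,0,-0.09],0],
  [[0,0,-0.11],0],
  [[0,0,-0.12],0],
  [[0,0,-0.12],0],
])

```text
time: 37.9
position: [0.5376, 0.0886, 0.2428]
ee_rot: [[-0.997, -0.082, 0.003], [-0.082, 0.997, 0.001], [-0.003, 0.001, -1.0]]
wrist_force: [0.4, 0.6, -2.4]
opening: 0.466
```

Run:
```python
from seen import *
goal(.5422,-.3044,.2,84.1)
```

```text
shift [ 0.0276 -0.3921  0.0425] turn 10.6 | pos [0.5376 0.0886 0.2428] head 94.7 F [ 0.4  0.6 -2.4] open 0.466 t 37.9 j7 83.9
```

Request:
apply_moves([
  [[0,-0.015,0],0.5],
  [[0.002,-0.04,0],1.5],
  [[0.005,-0.075,0],2.5],
  [[0.008,-0.115,0],4],
  [[0.01,-0.155,0],5],
  [[0.013,-0.195,0],6],
  [[0.016,-0.235,0],7],
  [[0.019,-0.275,0],8],
  [[0.022,-0.31,0],9.5],
  [[0.025,-0.34,0],10.6],
])

```text
time: 38.9
position: [0.5378, -0.2559, 0.2397]
ee_rot: [[-0.994, 0.107, -0.003], [0.107, 0.994, -0.0], [0.003, -0.001, -1.0]]
wrist_force: [1.0, -0.1, -1.4]
opening: 0.46
```

Request:
apply_moves([
  [[0,-0.015,0],0],
  [[0,-0.03,0],0],
  [[0,-0.045,0.01],0],
  [[0,-0.05,0.03],0],
  [[0,-0.05,0.05],0],
  [[0,-0.05,0.065],0],
  [[0,-0.05,0.07],0],
  [[0,-0.05,0.07],0],
  [[0,-0.05,0.07],0],
])

```text
time: 39.8
position: [0.5352, -0.3023, 0.172]
ee_rot: [[-0.995, 0.103, 0.001], [0.103, 0.995, -0.0], [-0.001, -0.0, -1.0]]
wrist_force: [0.2, 0.5, -2.0]
opening: 0.46
```

Run:
```python
from seen import *
goal(.5422,-.3044,.084,84.1)
```

```text
shift [-0.0071 -0.0014  0.088 ] turn 0.0 | pos [ 0.5352 -0.3023  0.172 ] head 84.1 F [ 0.2  0.5 -2. ] open 0.46 t 39.8 j7 119.1
```

Request:
apply_moves([
  [[-0.003,-0.001,0],0],
  [[-0.006,-0.0015,0],0],
  [[-0.007,-0.0015,0.015],0],
  [[-0.007,-0.0015,0.03],0],
  [[-0.007,-0.0015,0.04],0],
  [[-0.007,-0.0015,0.045],0],
  [[-0.007,-0.0015,0.045],0],
  [[-0.007,-0.0015,0.045],0],
])

```text
time: 40.6
position: [0.5415, -0.3047, 0.1263]
ee_rot: [[-0.995, 0.103, 0.0], [0.103, 0.995, -0.0], [-0.0, -0.0, -1.0]]
wrist_force: [-0.1, -0.8, -1.9]
opening: 0.459
```

Run:
```python
from seen import *
goal(.5422,-.3044,.084,84.1)
c=cap('scene'); save(c,'g1.png',(100,190,270,330),4.3)
```

```text
shift [-0.0007  0.0004  0.0423] turn -0.0 | pos [ 0.5415 -0.3047  0.1263] head 84.1 F [-0.1 -0.8 -1.9] open 0.459 t 40.6 j7 120.0
```

View pics/g1.png

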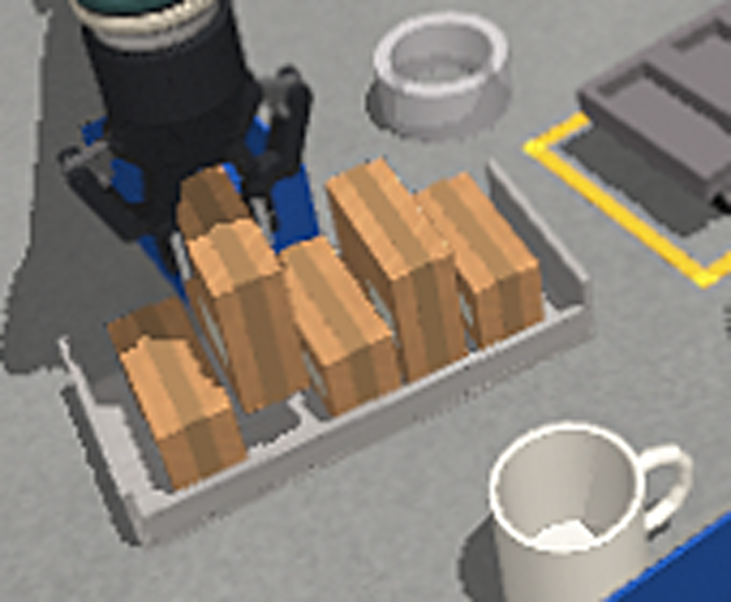

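The second tall carton (190-300, 220-410) is already between the left and middle shorts, with gaps on both sides. The first stands square. I'll lower it the rest of the way.

Request:
apply_moves([
  [[0,0,0.01],0],
  [[0,0,0.02],0],
  [[0,0,0.03],0],
  [[0,0,0.037],0],
  [[0,0,0.041],0],
  [[0,0,0.044],0],
  [[0,0,0.045],0],
  [[0,0,0.045],0],
])

```text
time: 41.45
position: [0.5412, -0.3045, 0.0821]
ee_rot: [[-0.995, 0.103, -0.0], [0.103, 0.995, 0.001], [0.0, 0.001, -1.0]]
wrist_force: [-3.5, 0.9, 4.3]
opening: 0.465
```

Request:
apply_moves([
  [[0,0,0],0],
  [[0,0,0],0],
  [[0,0,0],0],
  [[0,0,0],0],
  [[0,0,-0.01],0],
  [[0,0,-0.03],0],
  [[0,0,-0.06],0],
  [[0,0,-0.1],0],
  [[0,0,-0.14],0],
  [[0,0,-0.18],0],
], claw=0.25)

```text
time: 42.45
position: [0.5412, -0.3046, 0.2637]
ee_rot: [[-0.995, 0.103, 0.001], [0.103, 0.995, -0.0], [-0.001, -0.0, -1.0]]
wrist_force: [0.1, 0.1, 0.2]
opening: 0.624
```

Request:
apply_moves([
  [[0.01,0,-0.02],0],
  [[0.04,0,-0.04],0],
  [[0.07,0,-0.05],0],
  [[0.1,0,-0.05],0],
  [[0.11,-0.03,-0.05],0],
  [[0.11,-0.06,-0.05],0],
  [[0.11,-0.08,-0.05],0],
  [[0.11,-0.08,-0.05],0],
])

```text
time: 43.25
position: [0.4222, -0.3757, 0.3122]
ee_rot: [[-0.994, 0.108, 0.0], [0.108, 0.994, -0.002], [-0.001, -0.002, -1.0]]
wrist_force: [-0.5, -0.7, 0.1]
opening: 0.622
```

Run:
```python
from seen import *
c=cap('top'); cartons(c,.095,.12,(.4,.7,-.5,-.05)); cartons(c,.055,.08,(.4,.7,-.5,-.05)); caddy(c)
P=cloud(c);z=P[...,2]; m=((z>.044)&(z<.053)&(P[...,0]>.4)&(P[...,0]<.64)&(P[...,1]>-.06)&(P[...,1]<.28)).astype(np.uint8)
n,l,s,_=cv2.connectedComponentsWithStats(m); i=1+s[1:,4].argmax(); print('deck',cv2.minAreaRect((P[l==i][:,:2]*1000).astype(np.float32)))
c=cap('scene'); save(c,'h1.png',(80,100,400,340),2.4)
print(ctrl.get_state()['time'],ctrl.get_state()['position'])
```

```text
carton [ 551.1 -207.3] [ 41.4 101.3] 83.8 z 0.107
carton [ 540.8 -305.7] [ 40.1 101. ] 83.4 z 0.107
carton [ 556.5 -155.6] [ 45.8 102. ] 83.8 z 0.067
carton [ 547.6 -257.3] [ 46.3 100.9] 84.5 z 0.067
carton [ 536.5 -354.4] [ 42.8 102.6] 81.9 z 0.067
handle [527.2 212.6] [114.7  12.3] 4.7 want 526.2 217.5 a 3.8
deck ((538.6514892578125, 89.82041931152344), (109.93107604980469, 48.107948303222656), 4.745996475219727)
43.35 [ 0.4235968  -0.37250311  0.31158182]
```

View pics/h1.png

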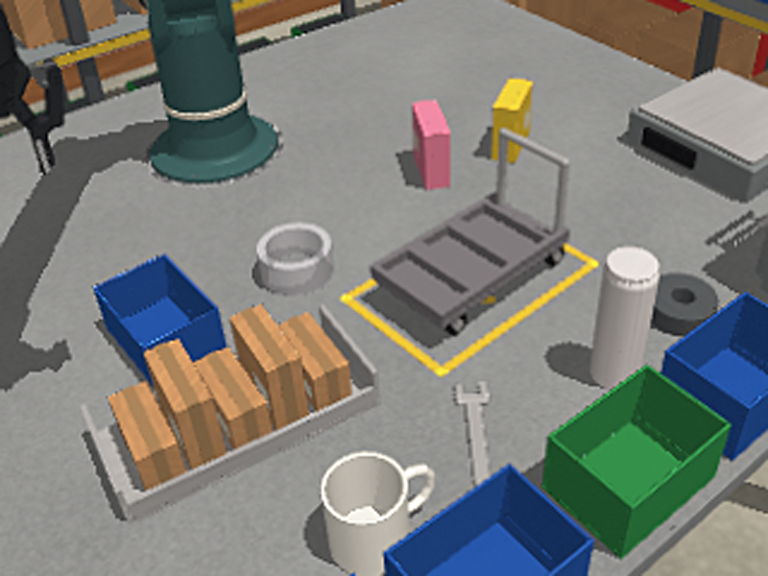

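The picture shows five cartons upright in the tray row (110-350, 305-485). The empty caddy is square in the bay with wheels trailing (455,322 and 555,257), the bystanders look in place and the arm is clear. I'll hand in.

```bash
python3 -c "
from h import *
print(ctrl.hand_in())"
```

```text
the job is handed in; nothing more can be done
None
```

The caddy is parked and released in the bay, and both tall cartons are filed upright in the tray row; I handed the job in at about 43 s. No verdict is reported.

- **Parking:** I wheeled the caddy in by its handle and let go. It was then knocked about 50 mm aside while I was sliding the short cartons. I took the handle again, pulled back, shifted sideways and pushed forward, with both cartons aboard.
- **Filing:** Only two tall cartons were present. I gripped the two outer short cartons low and slid each about 15 mm outward, then set one tall carton in each gap.

**Last checks:**
- **Caddy:** about 4 mm and 1° off the bay's centre. One full-deck fit gave a useless result because it also took in the tape roll, so this comes from the handle and one deck place.
- **Castors:** trailing, but the camera shows only the two on one side.
- **Cartons:** all five upright at floor height. All were within about 1° of the tray's direction, except the short at the far end from the bay, which read 2° off with part of it hidden.
- **Rest of the bench:** bystanders looked undisturbed, by eye only, and the gripper was clear.

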